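Open a circlip with pliers and hold it spread at the shaft groove

ROBOT

A 6-joint arm with a two-finger parallel gripper is mounted at the origin on a cart in front of the work surface, level with it; the furniture and walls round the work are solid. World frame = base frame: x ahead of the robot, y to its left, z up, the work surface at z = 0. Lengths are in m, angles in rad, forces in N, time in s.
With the tool pointing down it reaches from about 0.425 to 0.95 m from the base axis. Payload 3.5 kg.
Tool frame: the origin (TCP) lies at the very end of the fingers, on their centre line; the grasp point (between the pads) lies 19 mm behind it; z points along the fingers, y is the direction in which the jaws open and shut (so a half turn about z gives the same grasp; the last joint's range is limited). The gripper opens to 85 mm and grips with 20 to 120 N. Pads are 22 mm wide; open, the fingers measure 114 mm over their backs; the gripper's body (76 mm by 85 mm) begins 54 mm behind the grasp point. The pads swing forward as they close: fully open they stand 13 mm farther back than shut.
Start: joints at [1.101, 0.286, 1.577, -0, 1.279, -0.15], TCP at [0.212, 0.641, 0.231] pointing down, gripper open.
Joint ranges: [-2.77, 2.77], [-0.9, 2.22], [0.21, 2.48], [-1.53, 4.67], [0.24, 2.81], [-2.84, 2.84]. Speed limits (rad/s): [2.79, 2.79, 3.14, 3.14, 3.14, 3.14].

INTERFACE

Orientations are given as a unit quaternion [x, y, z, w].
In Python, from plant import ctrl, eyes, ticket gives the robot as it stands.
- The arm moves only by the tool send_rows, never from a script. Its arguments are lists of equal length, an entry for each row: "translation": the shift along the tool's x, y, z in units of 30 mm (1.0 is 30 mm), a list of three; "rotation": the turn, a rotation vector about the tool's x, y, z in units of 5 degrees (1.0 is 5 degrees), a list of three; "grip": the finger opening in mm, from 0 to 85.4. A call has 1 to 5 rows; each row shifts and turns the commanded pose from where the row before left it, along the tool's axes as they then stand; what a row does not reach is not made up. A row lasts 1/8 s, in which the tool goes at most 62.5 mm and 10.7 degrees, less where a joint would pass 70% of its speed; a pose out of reach is approached as far as the arm can. A call is refused whole if a number of a shift passes 1 or a number of a turn 1, either way. A call with a gripper value outside its range is refused whole. The fingers move at their own pace and stop on an object; "squeeze" is the grip in N (left out, the last holds). Time passes only in rows, so rows that do not move let the fingers close. It gives the time, the measured TCP pose, the force and the opening at its end, in the units of the state.
- ctrl.get_state(): the state, without advancing time (a new reading comes with each control period).
- eyes.read_camera(name): name is "scene" or "top"; returns a dict with "image" (384x512x3 uint8, blue, green, red), "mtx" (3x3 intrinsics, pixels), "dist_coeffs" ([k1, k2, p1, p2, k3] as OpenCV has them; the pictures are not rectified), "xyz" and "orientation" of the camera in the world. Camera axes: x right, y down, z forward; pixel columns grow to the right and rows downward; lengths in m; the calibration is good to about 2 mm. A picture is of the moment at which its call begins. There is no depth.
- ticket.sign_off(): hands the job in, once; it reports no verdict.
The state is a dict: "time": time; "qpos": joint angles; "dq": joint speeds; "joint_efforts": joint torques, N m; "eef_pos": TCP position; "tcp_rot": TCP orientation; "contact_force": force on the tool from outside, world axes, zero at the start; "wrist_torque": the same for the moment, N m; "opening": opening from 0.0 (shut) to 1.0 (fully open).
Only numpy, scipy, OpenCV 4.12 (cv2) and the standard library are available. Lean on these libraries where they do the work, as an engineer would, in place of code of your own. Each camera call takes 0.05 s, during which the arm holds its last target. There are 200 camera calls.

TASK

Push the spindle unit square and flush against both stop rails of the assembly fixture. Then take the circlip pliers by their handles, squeeze them fully so that the circlip on their tips opens, lift it off its seat, and lower it, still open, along the spindle's shaft until it lies level round the groove just above the thrust washer, without forcing it. Finish holding it there: handles squeezed, circlip spread at the groove and not snapped in (the end play is gauged first), pliers touching nothing else, spindle still against its stops, and the spanner left where it lies.

Things in the scene. Friction and masses are not known exactly. Their poses are not given: they have to be found in the camera images.
- fixture: Assembly fixture, fixed: bare steel plate 150x150x8 mm with two dark stop rails 12 mm higher, 14 mm thick. Origin: centre of the plate's underside, z up. One rail's stop face is at x = +50 mm, looking to -x (over y -71..+55); the other's at y = +50 mm, looking to -y (over x -60..+40). The 70 mm square flange against both has its centre at x = +15, y = +15 mm.
- spindle_groove (a point): Point on the spindle's shaft axis, half-way up the groove: 37.5 mm above the flange's underside, 45.5 mm above the bench. x, y square to the flange's sides, z up the shaft. Resting on the thrust washer, the circlip's mid-thickness lies 1 mm below this point.
- spindle: Spindle unit, loose on the fixture plate, 0.28-0.56 kg, origin at its underside's centre. Flange 70x70x14 mm; on it, by height above the underside: bearing housing 48 mm diameter 14-30 mm, thrust washer 37 mm diameter 30-35, groove 29 mm diameter 35-40, shaft end 32 mm diameter 40-50, tapering to 26 mm at the top, 54.
- pliers_grip (a point): Grip point of the pliers: half-way between the handles, at mid-height, 68 mm behind the pivot, 42.5 mm above the bench at rest; x from handles to tips, z up. Handle outsides here: 52 mm apart at rest, 34 mm, flat and parallel, when squeezed to the stop. Under it nothing but the rest's base plate, 34.5 mm lower, from 34 mm behind it to 60 mm ahead of it.
- pliers: Circlip pliers with bent-down tips, loose, level on their rest, 120 g. Origin: underside of the pivot, x to the tips. Handles (black, 12 mm high, 10 wide) reach 120 mm behind it. Squeezing them spreads the tips; any grip over 12 N reaches the stop. Two pins, tips 24.5 mm below the origin, shoulders 20.3 mm below: 65 mm ahead and 23.6 mm apart at rest, 63 and 41.6 when squeezed.
- pliers_arm_l (a joint): How far the pliers are squeezed: 0 rad at rest, 0.14 rad at the stop (the other arm follows); a spring opens them.
- pliers_rest: Rest of the pliers, fixed: base plate 238x90x8 mm, saddle under the pivot, cross-rest under the handle ends (end lips up to 43 mm above the bench), round seat for the circlip. Origin at bench level under the pivot, x to the tips. Seat axis at x = +84 mm, top 13 mm above the bench, 37 mm diameter; a 16 mm spigot stands 2.5 mm higher in the circlip.
- ring_bore (a point): Centre of the bore of the spread circlip, half-way up its thickness; x to the gap (towards the handles, against the pliers' x), z up. Once squeezed and carried it lies about 146 mm ahead of and 28 to 31 mm below the grip point, and its far side may hang some 3 degrees low.
- ring: Circlip, dark steel, 3 mm thick, 20 g, loose on its seat, gap towards the pliers, whose pins stand in the eyelets of its two lugs. Relaxed: 30 mm inside, 38 mm outside diameter; fully spread it clears the 32 mm shaft by 1.4 mm all round. While squeezed, its spring grips the pins, so it is carried. Origin: relaxed centre, underside; axes as ring_bore.
- ring_limb_l (a joint): Opening of one limb of the circlip: 0 rad relaxed, about 0.27 rad when the pliers are fully squeezed; its spring pulls the lug shut with about 7 N.
- ring_limb_r (a joint): Opening of the other limb, likewise.
- spanner: Open spanner, 145x24x9 mm, lying loose between the fixture and the pliers rest: a bystander. Origin: centre of its underside.
There are look-alikes about, which are no part of the job. Leave any blue or yellow look-alike of the spindle alone.

How it is judged:
On the way, in this order (a step that is already met when the one before it is completed fails the run):
1. the spindle's flange stands square and flush against both stop rails (x of spindle_groove in the frame of fixture between 0.0132 and 0.0165 m and y of spindle_groove in the frame of fixture between 0.0132 and 0.0165 m and angle between the x axis of spindle_groove and the x axis of fixture, either way round below 0.03 rad), for 0.2 s.
2. the pliers are squeezed, the circlip is spread on their tips and lifted clear of its seat (value of joint each of ring_limb_l, ring_limb_r above 0.18 rad and height (world z) of ring_bore above 0.035 m and contact force between the fingers and pliers above 2 N), for 0.2 s.
At the end, for the whole second after the job is handed in: Pliers still squeezed in the gripper and touching nothing else; circlip spread (limbs over 0.18 rad) round the shaft, within 2 mm of the groove's height, 4 mm of its axis, level to 0.12 rad, under 10 N on the spindle; the flange square at both stops (2.5 mm, 0.03 rad) (value of joint each of ring_limb_l, ring_limb_r above 0.18 rad and x of spindle_groove in the frame of fixture between 0.0125 and 0.0165 m and y of spindle_groove in the frame of fixture between 0.0125 and 0.0165 m and angle between the x axis of spindle_groove and the x axis of fixture, either way round below 0.03 rad and z of ring_bore in the frame of spindle_groove between -0.002 and 0.002 m and horizontal distance between ring_bore and spindle_groove below 0.004 m and angle between ring_bore's own z axis and vertical below 0.12 rad and angle between spindle_groove's own z axis and vertical below 0.05 rad and contact force between ring and spindle below 10 N and contact force between the fingers and pliers above 2 N and value of joint pliers_arm_l above 0.11 rad and contact force between pliers and spindle below 0.3 N and contact force between pliers and fixture below 0.3 N and contact force between pliers and pliers_rest below 0.3 N); the arm keeps its last pose, push and grip.
It fails at once if the spanner is shoved aside (distance of spanner from where it was at the start of the episode above 0.025 m).
It fails at once if the circlip is forced on the spindle with more than 25 N (contact force between ring and spindle above 25 N).
It also fails if it takes over 72 s, if anything falls off the work surface, if the arm or the gripper's body presses on something with over 40 N, if the wrist force passes 120 N, or if a joint passes its speed limit or range.

## Working session

There is one attempt and no reset: what is moved stays moved. The work goes in short steps, Python scripts to look and compute and a tool call to move; the robot and the scene stay as the last step left them, time stands still between calls to the robot, and variables do not carry over. Pictures are saved under pics/ and viewed, about 8 in all and at most 12, crops included, and the job is handed in when it is done.

Besides the shell and the picture viewer there is one more tool, called after "Call:" by a JSON object that holds its "name" and its "arguments". send_rows: Moves the arm, as the interface text tells. Its arguments: {"type":"object","properties":{"translation":{"type":"array"},"rotation":{"type":"array"},"grip":{"type":"array"},"squeeze":{"type":"number"}},"required":["translation","rotation","grip"]}

```bash
ls; mkdir -p pics; cat > h.py <<'E'
import numpy as np, cv2
from plant import ctrl, eyes, ticket
from scipy.spatial.transform import Rotation as R
def cam(n):
    c=eyes.read_camera(n); c['K']=np.array(c['mtx']); c['d']=np.array(c['dist_coeffs']);c['Rm']=R.from_quat(c['orientation']).as_matrix(); c['t']=np.array(c['xyz']); return c
def proj(c,P):
    P=np.atleast_2d(np.array(P,float)); Rt=c['Rm'].T
    return cv2.projectPoints(P,cv2.Rodrigues(Rt)[0],-Rt@c['t'],c['K'],c['d'])[0][:,0]
def back(c,uv,z):
    uv=np.atleast_2d(np.array(uv,float)); n=cv2.undistortPoints(uv[:,None],c['K'],c['d'])[:,0]
    d=np.c_[n,np.ones(len(n))]@c['Rm'].T
    return c['t']+d*((z-c['t'][2])/d[:,2])[:,None]
E
python3 - <<'E'
from h import *
s=ctrl.get_state(); print({k:np.round(v,3) for k,v in s.items()})
for n in('scene','top'):
    c=cam(n); print(n,np.round(c['t'],3),np.round(c['Rm'],3).tolist(),c['K'].tolist(),c['d']); cv2.imwrite(f'pics/{n}0.png',c['image'])
    np.save(f'{n}0.npy',c,allow_pickle=True)
a=cv2.imread('pics/scene0.png');b=cv2.imread('pics/top0.png')
cv2.imwrite('pics/top0b.png',cv2.resize(b,(800,600)));cv2.imwrite('pics/scene0b.png',cv2.resize(a,(800,600)))
E
```

```text
pics
{'time': np.float64(0.0), 'qpos': array([ 1.101,  0.287,  1.578, -0.   ,  1.279, -0.15 ]), 'dq': array([-0.001, -0.001,  0.   ,  0.002,  0.001, -0.   ]), 'joint_efforts': array([-0.0000e+00, -4.0599e+01, -2.9263e+01, -0.0000e+00,  6.0000e-03,
       -0.0000e+00]), 'eef_pos': array([0.212, 0.64 , 0.23 ]), 'tcp_rot': array([ 0.159,  0.987, -0.001, -0.   ]), 'contact_force': array([0.429, 0.655, 0.075]), 'wrist_torque': array([-0.018,  0.003, -0.064]), 'opening': np.float64(1.001)}
scene [ 0.122 -0.522  0.71 ] [[0.691, -0.527, 0.495], [-0.723, -0.5, 0.476], [-0.004, -0.687, -0.727]] [[354.7789720269066, 0.0, 251.26819686723562], [0.0, 354.7789720269066, 187.96182556831343], [0.0, 0.0, 1.0]] [-0.11093465  0.          0.          0.          0.        ]
top [ 0.462 -0.1    0.971] [[-0.011, -0.994, 0.109], [-1.0, 0.009, -0.02], [0.019, -0.109, -0.994]] [[392.22666815424424, 0.0, 250.64898943904436], [0.0, 392.22666815424424, 190.23749092310433], [0.0, 0.0, 1.0]] [-0.1254615  0.         0.         0.         0.       ]
```

View pics/top0b.png

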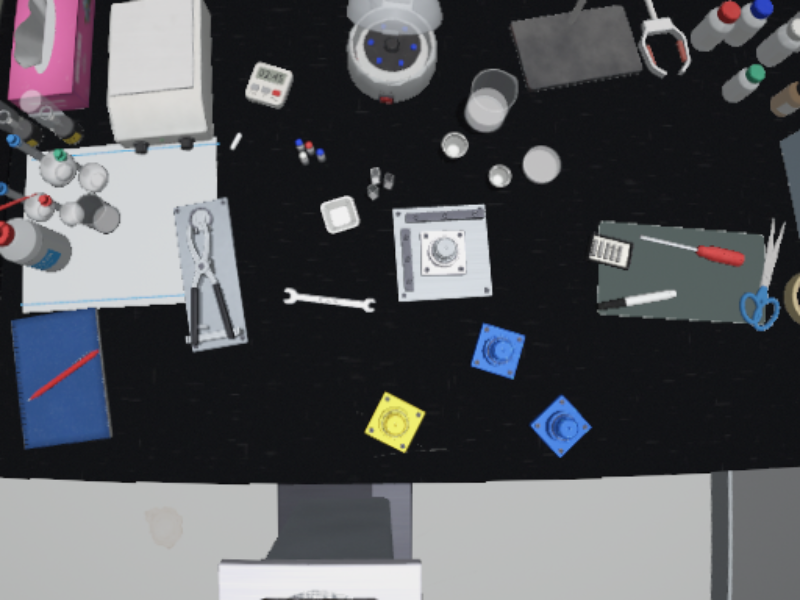

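View pics/scene0b.png

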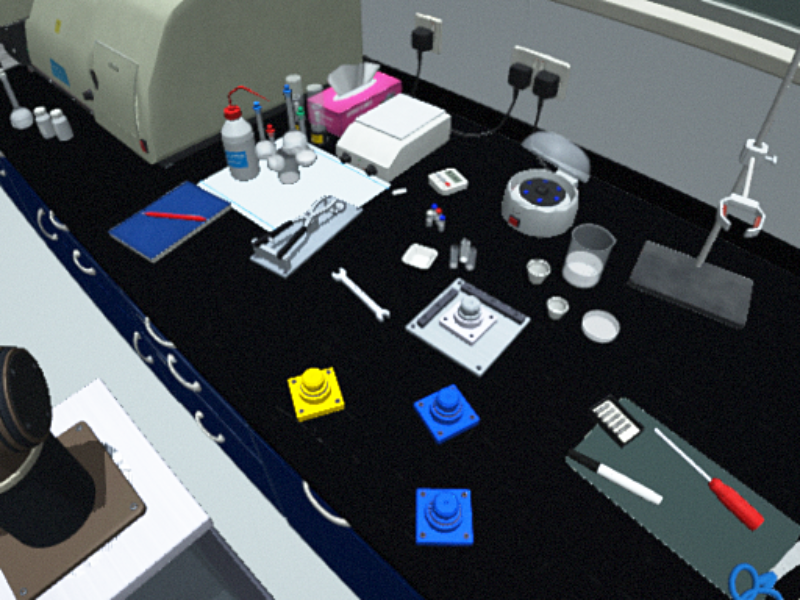

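The wanted spindle is the silver one on the fixture plate, top view (443,250). The look-alikes are blue at (498,350) and (562,426) and yellow at (395,422). The pliers are at (205,270) and the spanner at (330,300). I'll check these in a close crop.

```bash
python3 - <<'E'
import cv2,numpy as np
b=cv2.imread('pics/top0.png'); a=cv2.imread('pics/scene0.png')
f=cv2.resize(b[125:199,246:320],None,fx=6,fy=6,interpolation=cv2.INTER_CUBIC)  #444
p=cv2.resize(b[124:226,108:164],None,fx=5.8,fy=5.8,interpolation=cv2.INTER_CUBIC)
im=np.zeros((600,800,3),np.uint8); im[:444,:444]=f; im[:p.shape[0],460:460+p.shape[1]]=p
cv2.imwrite('pics/crop1.png',im)
f=cv2.resize(a[175:242,255:343],None,fx=4.5,fy=4.5,interpolation=cv2.INTER_CUBIC)
p=cv2.resize(a[118:178,155:237],None,fx=4.8,fy=4.8,interpolation=cv2.INTER_CUBIC)
im=np.zeros((310,800,3),np.uint8); im[:f.shape[0],:f.shape[1]]=f; im[:p.shape[0],400:400+p.shape[1]]=p[:,:400]
cv2.imwrite('pics/crop2.png',im)
E
```

```text
(no output)
```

View pics/crop1.png

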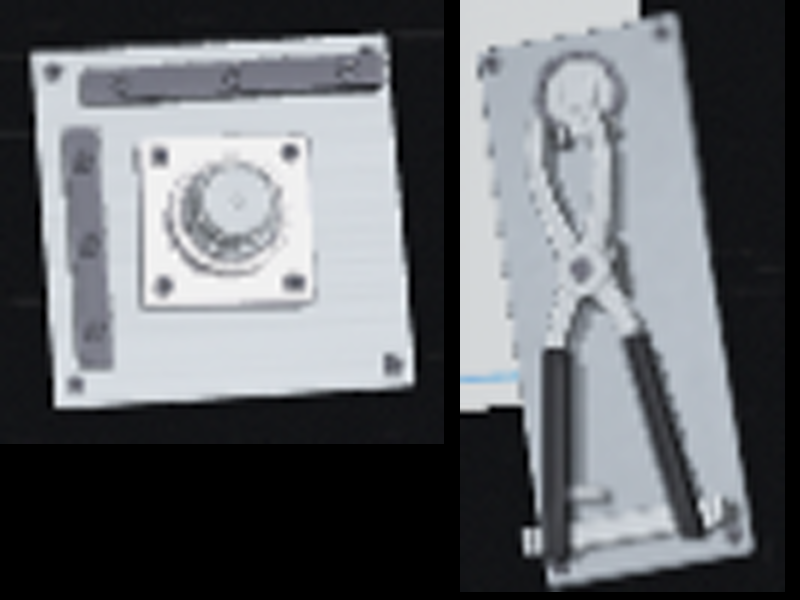

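View pics/crop2.png

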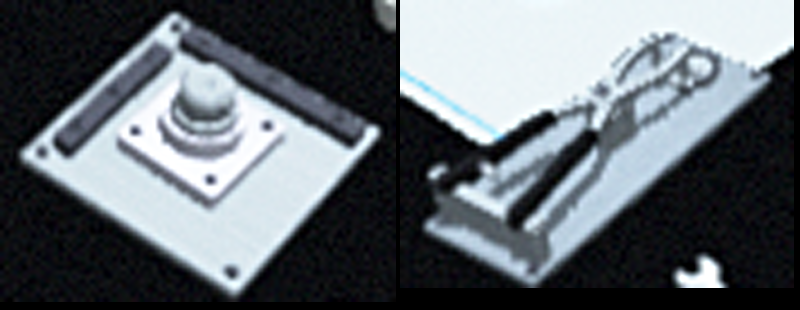

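The silver spindle on the plate is confirmed, with its flange at crop pixels (137..314, 135..305) and clear of both rails. The pliers lie on their rest with the pivot at (581,269). Next I'll fit poses.

```bash
cat > m.py <<'E'
from h import *
from scipy.optimize import least_squares
ct=np.load('top0.npy',allow_pickle=True).item(); cs=np.load('scene0.npy',allow_pickle=True).item()
g=lambda p,o,s:(np.array(p,float)+.5)/s-.5+np.array(o)
def fit(obs,loc,x0,rest=None):
    # obs: list of (cam,uv,localpoints)
    def f(q):
        r=[]
        for c,uv,l in obs:
            l=np.array(l,float); cth,sth=np.cos(q[2]),np.sin(q[2])
            P=np.c_[q[0]+l[:,0]*cth-l[:,1]*sth,q[1]+l[:,0]*sth+l[:,1]*cth,l[:,2]]
            r.append((proj(c,P)-uv).ravel())
        return np.concatenate(r)
    s=least_squares(f,x0); return s.x,np.round(f(s.x),1)
T=lambda p:g(p,(246,125),6); S=lambda p:g(p,(255,175),4.5)
P=lambda p:g(np.array(p)-[460,0],(108,124),5.8); PS=lambda p:g(np.array(p)-[400,0],(155,118),4.8)
h=.075
pl=[[h,h,.008],[h,-h,.008],[-h,-h,.008],[-h,h,.008]]
pt=T([[30,50],[386,34],[413,384],[57,408]]); ps=S([[174,12],[380,130],[235,297],[20,155]])
fl=[[.035,.035,.022],[.035,-.035,.022],[-.035,-.035,.022],[-.035,.035,.022]]
ft=T([[137,138],[310,135],[314,298],[140,306]])
print(fit([(ct,pt,pl)],0,[.6,-.1,0])); print(fit([(cs,ps,pl)],0,[.6,-.1,0])); a,_=fit([(ct,pt,pl),(cs,ps,pl)],0,[.6,-.1,0]); print('fixture',a)
fs=S([[284,130],[210,205],[117,136]]); 
print(fit([(ct,ft,fl)],0,[.6,-.1,0])); print(fit([(cs,fs,fl[1:])],0,[.6,-.1,0])); b,_=fit([(ct,ft,fl),(cs,fs,fl[1:])],0,[.6,-.1,0]); print('spindle',b)
d=R.from_euler('z',-a[2]).apply([b[0]-a[0],b[1]-a[1],0]); print('spindle in fixture mm',d*1e3,np.degrees(b[2]-a[2]))
W,H=.119,.045
rl=[[W,H,.008],[W,-H,.008],[-W,-H,.008],[-W,H,.008]]
rt=P([[478,55],[680,10],[755,550],[548,588]])
r,e=fit([(ct,rt,rl)],0,[.6,.3,0]); print('restcentre',r,e)
rs=PS([[772,72],[532,285],[425,225]]); print(fit([(cs,rs,rl[1:])],0,[.6,.3,0]) if 0 else back(cs,rs,.008))
print('pivot',back(ct,P([581,269]),.049),'seat',back(ct,P([581,92]),.016))
print('handle ends',back(ct,P([[558,562],[692,533]]),.0485), 'front',back(ct,P([[555,350],[637,340]]),.0485))
print('spanner',back(ct,np.array([[291,297],[370,305]])*.64,.005))
E
python3 m.py
```

```text
(array([ 0.64077561, -0.19972756,  0.05245134]), array([ 0.2,  0.3, -0.1, -0.2,  0.4,  0.1, -0.5, -0.2]))
(array([ 0.6382438 , -0.19868309,  0.05485985]), array([-0.2,  0.4,  0.2,  0.4,  0.1, -0.6, -0.2, -0. ]))
fixture [ 0.63970842 -0.19910262  0.05325022]
(array([ 0.63741411, -0.1995339 ,  0.01250291]), array([ 0.1, -0.2, -0.5, -0.2, -0.1,  0.6,  0.5, -0.2]))
(array([ 0.6325238 , -0.20008313,  0.00984319]), array([ 0.5,  0.4,  0.3, -0.5, -0.8,  0.1]))
spindle [ 0.63583697 -0.19947285  0.00649281]
spindle in fixture mm [-3.88567282 -0.16363894  0.        ] -2.679002058110288
restcentre [0.60903246 0.17171429 0.16291189] [-0.  -0.9 -0.4  0.6  0.2  0.4  0.2 -0.1]
[[0.73402906 0.15123783 0.008     ]
 [0.4963394  0.10897911 0.008     ]
 [0.48367091 0.19814736 0.008     ]]
pivot [[0.61435246 0.17390664 0.049     ]] seat [[0.69733931 0.18607954 0.016     ]]
handle ends [[0.49369824 0.18093815 0.0485    ]
 [0.50522861 0.12563166 0.0485    ]] front [[0.58081329 0.18409704 0.0485    ]
 [0.58461325 0.14983709 0.0485    ]]
spanner [[ 0.56955948  0.04054747  0.005     ]
 [ 0.55569875 -0.08468188  0.005     ]]
```

```bash
cat >> h.py <<'E'
def plan(pos,yaw,flip=False):
    "rotation about tool z (5deg units) then shift in NEW tool axes (30mm units); tool x at world yaw+pi"
    s=ctrl.get_state(); q=R.from_quat(s['tcp_rot']); t=R.from_euler('z',yaw)*R.from_quat([0,1,0,0])
    if flip: t=t*R.from_euler('z',np.pi)
    rv=(q.inv()*t).as_rotvec(degrees=True)/5
    d=t.inv().apply(np.array(pos)-s['eef_pos'])/.03
    print('t%.2f'%s['time'],'pos',np.round(s['eef_pos'],4),'F',np.round(s['contact_force'],1),'open %.3f'%s['opening']); print('rot',np.round(rv,2),'shift',np.round(d,2))
FX=np.array([.6397,-.1991]);FY=.0533
def fx(x,y,z):
    c,s=np.cos(FY),np.sin(FY); return [FX[0]+c*x-s*y,FX[1]+s*x+c*y,z]
E
python3 -c "
from h import *
plan(fx(-.062,0,.10),FY)"
```

```text
t0.10 pos [0.2119 0.6402 0.23  ] F [-0.2  0.9  0.5] open 1.000
rot [-0.02 -0.01 -4.28] shift [-10.68 -28.7    4.33]
```

Call:
{"name": "send_rows", "arguments": {"translation": [[0,0,0],[0,0,0],[0,0,0],[0,0,0],[0,0,0]], "rotation": [[0,0,-0.856],[0,0,-0.856],[0,0,-0.856],[0,0,-0.856],[0,0,-0.856]], "grip": [20,20,20,20,20], "squeeze": 30}}

```text
time: 0.72
eef_pos: [0.212, 0.6404, 0.2305]
tcp_rot: [-0.028, 1.0, -0.001, -0.0]
contact_force: [0.1, 0.1, -0.4]
opening: 0.234
```

Call:
{"name": "send_rows", "arguments": {"translation": [[-0.37,-0.99,0.1],[-0.37,-0.99,0.1],[-0.37,-0.99,0.1],[-0.37,-0.99,0.1],[-0.37,-0.99,0.1]], "rotation": [[0,0,0],[0,0,0],[0,0,0],[0,0,0],[0,0,0]], "grip": [20,20,20,20,20]}}

```text
time: 1.35
eef_pos: [0.2756, 0.4942, 0.2156]
tcp_rot: [-0.027, 1.0, -0.0, -0.0]
contact_force: [-0.9, 0.1, -0.3]
opening: 0.233
```

Call:
{"name": "send_rows", "arguments": {"translation": [[-0.37,-0.99,0.1],[-0.37,-0.99,0.1],[-0.37,-0.99,0.1],[-0.37,-0.99,0.1],[-0.37,-0.99,0.1]], "rotation": [[0,0,0],[0,0,0],[0,0,0],[0,0,0],[0,0,0]], "grip": [20,20,20,20,20]}}

```text
time: 1.98
eef_pos: [0.339, 0.349, 0.2008]
tcp_rot: [-0.027, 1.0, -0.0, -0.0]
contact_force: [0.1, 1.0, 0.6]
opening: 0.234
```

Call:
{"name": "send_rows", "arguments": {"translation": [[-0.37,-0.99,0.1],[-0.37,-0.99,0.1],[-0.37,-0.99,0.1],[-0.37,-0.99,0.1],[-0.37,-0.99,0.1]], "rotation": [[0,0,0],[0,0,0],[0,0,0],[0,0,0],[0,0,0]], "grip": [20,20,20,20,20]}}

```text
time: 2.6
eef_pos: [0.4023, 0.2038, 0.1858]
tcp_rot: [-0.027, 1.0, -0.0, -0.0]
contact_force: [0.0, 0.0, -0.6]
opening: 0.238
```

Call:
{"name": "send_rows", "arguments": {"translation": [[-0.37,-0.99,0.1],[-0.37,-0.99,0.1],[-0.37,-0.99,0.1],[-0.37,-0.99,0.1],[-0.37,-0.99,0.1]], "rotation": [[0,0,0],[0,0,0],[0,0,0],[0,0,0],[0,0,0]], "grip": [20,20,20,20,20]}}

```text
time: 3.22
eef_pos: [0.4657, 0.0586, 0.1708]
tcp_rot: [-0.027, 1.0, 0.0, -0.0]
contact_force: [0.5, 0.4, -0.0]
opening: 0.23
```

Call:
{"name": "send_rows", "arguments": {"translation": [[-0.37,-0.99,0.1],[-0.37,-0.99,0.1],[-0.37,-0.99,0.1],[-0.37,-0.99,0.1],[-0.37,-0.99,0.1]], "rotation": [[0,0,0],[0,0,0],[0,0,0],[0,0,0],[0,0,0]], "grip": [20,20,20,20,20]}}

```text
time: 3.85
eef_pos: [0.5291, -0.0867, 0.1557]
tcp_rot: [-0.027, 1.0, 0.0, -0.0]
contact_force: [0.3, 0.0, 1.0]
opening: 0.233
```

Call:
{"name": "send_rows", "arguments": {"translation": [[-0.37,-0.99,0.1],[-0.37,-0.99,0.1],[-0.37,-0.99,0.1],[-0.3,-0.8,0.1],[0,0,0]], "rotation": [[0,0,0],[0,0,0],[0,0,0],[0,0,0],[0,0,0]], "grip": [20,20,20,20,20]}}

```text
time: 4.47
eef_pos: [0.5773, -0.1976, 0.1435]
tcp_rot: [-0.026, 1.0, 0.0, -0.001]
contact_force: [-0.5, 0.1, -0.3]
opening: 0.232
```

```bash
python3 -c "
from h import *
plan(fx(-.062,0,.010),FY)
c=cam('top'); cv2.imwrite('pics/t1.png',cv2.resize(c['image'][90:230,200:387],(800,600),interpolation=cv2.INTER_CUBIC))"
```

```text
t4.47 pos [ 0.5773 -0.1976  0.1435] F [-0.5  0.1 -0.3] open 0.232
rot [ 0.01 -0.01 -0.02] shift [-0.01 -0.16  4.45]
```

Call:
{"name": "send_rows", "arguments": {"translation": [[0,-0.16,0.9],[0,0,0.9],[0,0,0.9],[0,0,0.9],[0,0,0.78]], "rotation": [[0,0,0],[0,0,0],[0,0,0],[0,0,0],[0,0,0]], "grip": [20,20,20,20,20]}}

```text
time: 5.15
eef_pos: [0.5769, -0.1996, 0.0119]
tcp_rot: [-0.027, 1.0, 0.0, -0.001]
contact_force: [-0.3, 0.3, 0.5]
opening: 0.232
```

Call:
{"name": "send_rows", "arguments": {"translation": [[-0.2,0,0],[-0.15,0,0],[-0.15,0,0],[-0.1,0,0],[-0.1,0,0]], "rotation": [[0,0,0],[0,0,0],[0,0,0],[0,0,0],[0,0,0]], "grip": [20,20,20,20,20]}}

```text
time: 5.78
eef_pos: [0.599, -0.2002, 0.0135]
tcp_rot: [-0.027, 1.0, -0.0, 0.0]
contact_force: [-0.9, 0.0, 0.8]
opening: 0.232
```

```bash
python3 -c "
from h import *
plan(fx(-.031,0,.012),FY)
c=cam('top'); cv2.imwrite('pics/t1.png',cv2.resize(c['image'][110:200,230:350],(800,600),interpolation=cv2.INTER_CUBIC))"
```

```text
t5.78 pos [ 0.599  -0.2002  0.0135] F [-0.9  0.   0.8] open 0.232
rot [-0.    0.    0.01] shift [-0.32 -0.04  0.05]
```

View pics/t1.png

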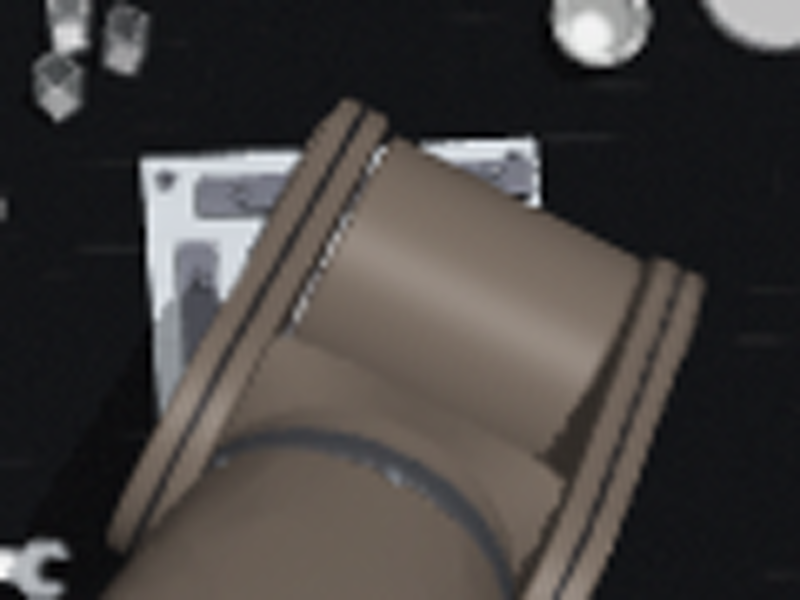

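The arm hides the work from the top camera, so I'll continue by force.

Call:
{"name": "send_rows", "arguments": {"translation": [[-0.1,0,0],[-0.1,0,0],[-0.05,0,0],[-0.05,0,0]], "rotation": [[0,0,0],[0,0,0],[0,0,0],[0,0,0]], "grip": [20,20,20,20]}}

```text
time: 6.32
eef_pos: [0.6077, -0.1996, 0.0129]
tcp_rot: [-0.027, 1.0, 0.0, -0.0]
contact_force: [-0.9, 0.1, -0.4]
opening: 0.233
```

Call:
{"name": "send_rows", "arguments": {"translation": [[-0.03,0,0],[-0.03,0,0],[0,0,0]], "rotation": [[0,0,0],[0,0,0],[0,0,0]], "grip": [20,20,20]}}

```text
time: 6.7
eef_pos: [0.6085, -0.1996, 0.0128]
tcp_rot: [-0.027, 1.0, 0.0, -0.001]
contact_force: [-5.6, -0.3, 2.7]
opening: 0.233
```

Call:
{"name": "send_rows", "arguments": {"translation": [[-0.05,0,0],[-0.05,0,0],[0,0,0]], "rotation": [[0,0,0],[0,0,0],[0,0,0]], "grip": [20,20,20]}}

```text
time: 7.08
eef_pos: [0.6086, -0.1993, 0.0123]
tcp_rot: [-0.028, 1.0, 0.001, -0.005]
contact_force: [-13.3, -1.1, 7.2]
opening: 0.233
```

```bash
python3 -c "
from h import *
plan(fx(-.031,0,.012),FY)
plan(fx(.015,-.075,.1),FY+np.pi/2)
plan(fx(.015,-.075,.1),FY+np.pi/2,True)
print(ctrl.get_state()['qpos'])
c=cam('scene'); cv2.imwrite('pics/s2.png',cv2.resize(c['image'][160:250,240:360],(800,600),interpolation=cv2.INTER_CUBIC))"
```

```text
t7.08 pos [ 0.6086 -0.1993  0.0123] F [-13.3  -1.1   7.2] open 0.233
rot [ 0.02 -0.12  0.02] shift [-0.   -0.05  0.01]
t7.08 pos [ 0.6086 -0.1993  0.0123] F [-13.3  -1.1   7.2] open 0.233
rot [  0.11  -0.08 -17.98] shift [ 2.55 -1.54 -2.92]
t7.08 pos [ 0.6086 -0.1993  0.0123] F [-13.3  -1.1   7.2] open 0.233
rot [-0.08 -0.11 18.02] shift [-2.55  1.54 -2.92]
[-0.47341945  0.47046323  1.77486238 -0.00437125  0.90647652 -2.09659362]
```

View pics/s2.png

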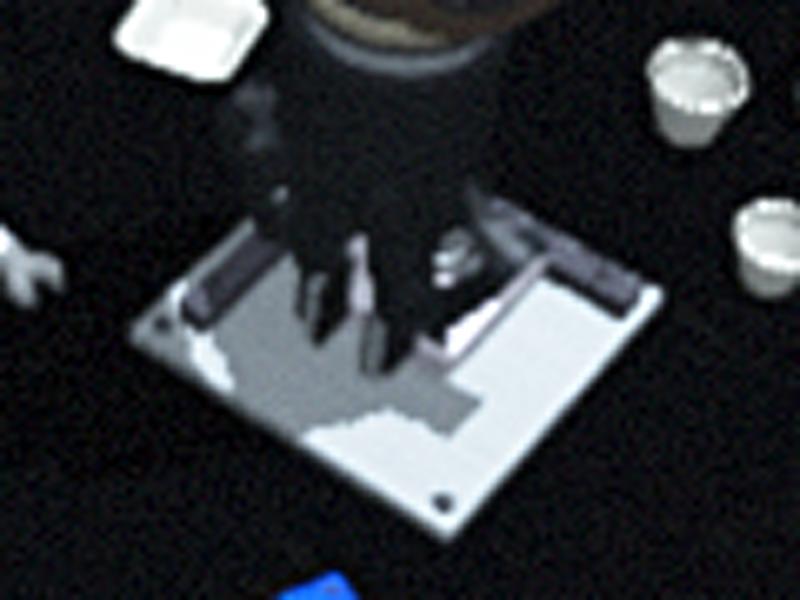

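Call:
{"name": "send_rows", "arguments": {"translation": [[0.3,0,0],[0,0,-1],[0,0,-1],[0,0,-1],[0,0,0]], "rotation": [[0,0,0],[0,0,0],[0,0,0],[0,0,0.9],[0,0,0.9]], "grip": [20,20,20,20,20]}}

```text
time: 7.75
eef_pos: [0.6064, -0.2008, 0.1071]
tcp_rot: [0.053, 0.999, -0.002, 0.005]
contact_force: [-0.2, -0.3, -0.2]
opening: 0.231
```

Call:
{"name": "send_rows", "arguments": {"translation": [[0,0,0],[0,0,0],[0,0,0],[0,0,0],[0,0,0]], "rotation": [[0,0,1],[0,0,1],[0,0,1],[0,0,1],[0,0,1]], "grip": [20,20,20,20,20]}}

```text
time: 8.38
eef_pos: [0.6042, -0.1997, 0.1032]
tcp_rot: [0.268, 0.963, 0.0, 0.001]
contact_force: [-0.2, 0.9, -0.1]
opening: 0.235
```

Call:
{"name": "send_rows", "arguments": {"translation": [[0,0,0],[0,0,0],[0,0,0],[0,0,0],[0,0,0]], "rotation": [[0,0,1],[0,0,1],[0,0,1],[0,0,1],[0,0,1]], "grip": [20,20,20,20,20]}}

```text
time: 9.0
eef_pos: [0.6042, -0.1997, 0.1032]
tcp_rot: [0.47, 0.883, 0.001, 0.001]
contact_force: [0.1, -0.9, -1.0]
opening: 0.231
```

Call:
{"name": "send_rows", "arguments": {"translation": [[-0.5,0,0],[-0.5,0,0],[-0.5,0,0],[-0.5,0,0],[0,0,0]], "rotation": [[0,0,1],[0,0,1],[0,0,1],[0,0,1],[0,0,1]], "grip": [20,20,20,20,20]}}

```text
time: 9.62
eef_pos: [0.6312, -0.2543, 0.1032]
tcp_rot: [0.65, 0.76, 0.001, 0.002]
contact_force: [0.2, -0.2, -0.6]
opening: 0.235
```

```bash
python3 -c "
from h import *
plan(fx(.015,-.062,.012),FY+np.pi/2,True)
c=cam('top');np.save('t3.npy',c,allow_pickle=True); cv2.imwrite('pics/t3.png',cv2.resize(c['image'][110:200,230:350],(800,600),interpolation=cv2.INTER_CUBIC))"
```

```text
t9.62 pos [ 0.6312 -0.2543  0.1032] F [ 0.2 -0.2 -0.6] open 0.235
rot [0.04 0.01 1.16] shift [-0.24  0.88  3.04]
```

Call:
{"name": "send_rows", "arguments": {"translation": [[0,0,0],[-0.24,0.88,0],[0,0,1],[0,0,1],[0,0,0.99]], "rotation": [[0,0,0.6],[0,0,0.56],[0,0,0],[0,0,0],[0,0,0]], "grip": [20,20,20,20,20]}}

```text
time: 10.3
eef_pos: [0.6579, -0.2574, 0.0125]
tcp_rot: [0.686, 0.727, 0.001, 0.001]
contact_force: [0.3, -0.0, -1.0]
opening: 0.232
```

Call:
{"name": "send_rows", "arguments": {"translation": [[0.2,0,0],[0.15,0,0],[0.15,0,0],[0.15,0,0],[0.1,0,0]], "rotation": [[0,0,0],[0,0,0],[0,0,0],[0,0,0],[0,0,0]], "grip": [20,20,20,20,20]}}

```text
time: 10.92
eef_pos: [0.6564, -0.2352, 0.0142]
tcp_rot: [0.686, 0.727, 0.0, 0.001]
contact_force: [0.1, -1.3, 2.0]
opening: 0.234
```

Call:
{"name": "send_rows", "arguments": {"translation": [[0.1,0,0],[0.1,0,0],[0.05,0,0],[0.03,0,0]], "rotation": [[0,0,0],[0,0,0],[0,0,0],[0,0,0]], "grip": [20,20,20,20]}}

```text
time: 11.42
eef_pos: [0.6556, -0.2284, 0.0133]
tcp_rot: [0.686, 0.727, -0.001, 0.001]
contact_force: [0.5, -6.6, -0.9]
opening: 0.236
```

```bash
python3 -c "
from h import *
plan(fx(.015,-.031,.012),FY+np.pi/2,True)"
```

```text
t11.43 pos [ 0.6556 -0.2284  0.0133] F [ 0.5 -6.6 -0.9] open 0.236
rot [0.01 0.04 0.05] shift [-0.03  0.02  0.04]
```

Call:
{"name": "send_rows", "arguments": {"translation": [[0.05,0,0],[0.04,0,0],[0,0,0],[0,0,0]], "rotation": [[0,0,0],[0,0,0],[0,0,0],[0,0,0]], "grip": [20,20,20,20]}}

```text
time: 11.92
eef_pos: [0.6556, -0.2283, 0.0138]
tcp_rot: [0.686, 0.727, -0.002, 0.003]
contact_force: [0.3, -11.7, -1.6]
opening: 0.235
```

Call:
{"name": "send_rows", "arguments": {"translation": [[-0.4,0,0],[-0.3,0,-1],[0,0,-1],[0,0,-1],[0,0,-1]], "rotation": [[0,0,0],[0,0,0],[0,0,0],[0,0,0],[0,0,0]], "grip": [20,20,20,20,20]}}

```text
time: 12.55
eef_pos: [0.6561, -0.2442, 0.1335]
tcp_rot: [0.687, 0.727, 0.0, -0.001]
contact_force: [-0.6, -0.7, 0.2]
opening: 0.232
```

```bash
python3 -c "
from h import *
print(ctrl.get_state()['qpos'])
plan([.547,.163,.15],.163); plan([.547,.163,.15],.163,True)"
```

```text
[-0.501468    0.42641513  1.5810851   0.00169921  1.13646872 -0.55925673]
t12.55 pos [ 0.6561 -0.2442  0.1335] F [-0.6 -0.7  0.2] open 0.232
rot [ 1.000e-02 -3.000e-02 -1.921e+01] shift [ 1.39 13.98 -0.55]
t12.55 pos [ 0.6561 -0.2442  0.1335] F [-0.6 -0.7  0.2] open 0.232
rot [-3.000e-02 -1.000e-02  1.679e+01] shift [ -1.39 -13.98  -0.55]
```

Call:
{"name": "send_rows", "arguments": {"translation": [[0,0,-0.1],[0,0,-0.1],[0,0,-0.1],[0,0,-0.1],[0,0,-0.15]], "rotation": [[0,0,0.99],[0,0,0.99],[0,0,0.99],[0,0,0.99],[0,0,0.99]], "grip": [85,85,85,85,85]}}

```text
time: 13.18
eef_pos: [0.656, -0.2441, 0.1489]
tcp_rot: [0.827, 0.562, 0.0, -0.002]
contact_force: [0.9, -1.2, 0.7]
opening: 0.995
```

Call:
{"name": "send_rows", "arguments": {"translation": [[0,0,0],[0,0,0],[0,0,0],[0,0,0],[0,0,0]], "rotation": [[0,0,0.99],[0,0,0.99],[0,0,0.99],[0,0,0.99],[0,0,0.99]], "grip": [85,85,85,85,85]}}

```text
time: 13.8
eef_pos: [0.6561, -0.2441, 0.149]
tcp_rot: [0.928, 0.371, -0.0, -0.001]
contact_force: [0.5, -0.5, -0.0]
opening: 0.997
```

Call:
{"name": "send_rows", "arguments": {"translation": [[0,0,0],[0,0,0],[0,0,0],[0,0,0],[0,0,0]], "rotation": [[0,0,0.99],[0,0,0.99],[0,0,0.99],[0,0,0.99],[0,0,0.99]], "grip": [85,85,85,85,85]}}

```text
time: 14.42
eef_pos: [0.6561, -0.2441, 0.149]
tcp_rot: [0.986, 0.164, -0.0, -0.001]
contact_force: [-0.1, 0.5, -0.4]
opening: 0.994
```

Call:
{"name": "send_rows", "arguments": {"translation": [[0,0,0],[0,0,0],[-0.12,-1,0],[-0.12,-1,0],[-0.12,-1,0]], "rotation": [[0,0,0.97],[0,0,0.97],[0,0,0],[0,0,0],[0,0,0]], "grip": [85,85,85,85,85]}}

```text
time: 15.05
eef_pos: [0.6305, -0.1564, 0.149]
tcp_rot: [0.997, 0.081, -0.001, -0.001]
contact_force: [0.4, 0.6, -0.4]
opening: 0.997
```

Call:
{"name": "send_rows", "arguments": {"translation": [[-0.1,-1,0],[-0.1,-1,0],[-0.1,-1,0],[-0.1,-1,0],[-0.1,-1,0]], "rotation": [[0,0,0],[0,0,0],[0,0,0],[0,0,0],[0,0,0]], "grip": [85,85,85,85,85]}}

```text
time: 15.68
eef_pos: [0.5912, -0.0107, 0.1492]
tcp_rot: [0.997, 0.081, -0.001, -0.001]
contact_force: [0.4, 0.7, -0.0]
opening: 0.997
```

```bash
python3 - <<'E'
from h import *
plan([.547,.163,.15],.163,True)
a=cam('top');b=cam('scene'); np.save('top4.npy',a,allow_pickle=True);np.save('scene4.npy',b,allow_pickle=True)
f=cv2.resize(a['image'][125:199,246:320],None,fx=6,fy=6,interpolation=cv2.INTER_CUBIC)
p=cv2.resize(b['image'][175:242,255:334],None,fx=4.5,fy=4.5,interpolation=cv2.INTER_CUBIC)
im=np.zeros((444,800,3),np.uint8); im[:444,:444]=f; im[:p.shape[0],444:444+p.shape[1]]=p[:,:356]
cv2.imwrite('pics/c4.png',im)
E
```

```text
t15.68 pos [ 0.5912 -0.0107  0.1492] F [ 0.4  0.7 -0. ] open 0.997
rot [-0.03  0.02 -0.  ] shift [-0.51 -5.95 -0.03]
```

View pics/c4.png

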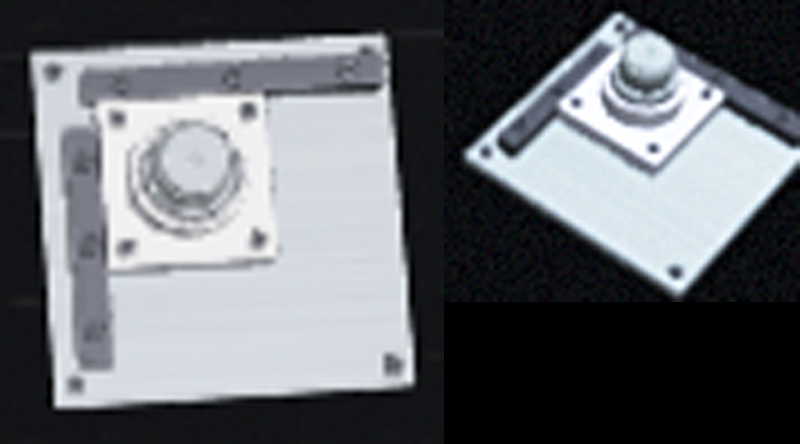

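The flange sits against both rails in both views. Next the pliers.

Call:
{"name": "send_rows", "arguments": {"translation": [[-0.1,-1,0],[-0.1,-1,0],[-0.1,-1,0],[-0.1,-1,0],[-0.1,-1,0]], "rotation": [[0,0,0],[0,0,0],[0,0,0],[0,0,0],[0,0,0]], "grip": [85,85,85,85,85]}}

```text
time: 16.4
eef_pos: [0.5528, 0.1337, 0.1495]
tcp_rot: [0.997, 0.081, -0.0, -0.0]
contact_force: [-0.3, -0.6, -0.4]
opening: 0.996
```

Call:
{"name": "send_rows", "arguments": {"translation": [[0,-0.95,0],[0,0,1],[0,0,1],[0,0,0]], "rotation": [[0,0,0],[0,0,0],[0,0,0],[0,0,0]], "grip": [85,85,85,85]}}

```text
time: 16.9
eef_pos: [0.5461, 0.1608, 0.0867]
tcp_rot: [0.997, 0.081, -0.004, -0.0]
contact_force: [-0.7, -1.0, 0.3]
opening: 0.994
```

```bash
python3 - <<'E'
from h import *
plan([.5474,.162,.0245],.163,True)
b=cam('scene'); np.save('scene5.npy',b,allow_pickle=True)
cv2.imwrite('pics/s5.png',cv2.resize(b['image'][95:185,140:260],(800,600),interpolation=cv2.INTER_CUBIC))
import subprocess
s=open('m.py').read().split('h=.075')[0]; exec(s.replace("from h import *",""))
c=np.load('top4.npy',allow_pickle=True).item(); 
h=.035; fl=[[h,h,.022],[h,-h,.022],[-h,-h,.022],[-h,h,.022]]
q,e=fit([(c,T([[97,103],[268,95],[277,262],[107,271]]),fl)],0,[.65,-.18,0]); print('spindle now',q,e)
E
```

```text
t16.90 pos [0.5461 0.1608 0.0867] F [-0.7 -1.   0.3] open 0.994
rot [-0.01  0.08 -0.01] shift [ 0.05 -0.03  2.07]
spindle now [ 0.65274752 -0.18419682  0.04033701] [ 0.1 -0.  -0.2  0.1  0.1  0.1  0.  -0.1]
```

View pics/s5.png

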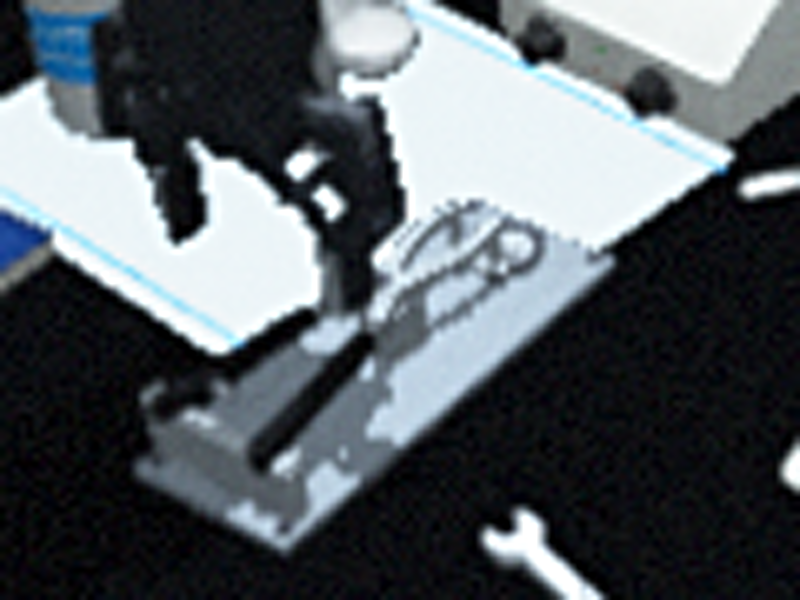

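Both fingers straddle the handles; the tips at (350,290) and (180,235) project outside both handles. I'll descend and squeeze.

Call:
{"name": "send_rows", "arguments": {"translation": [[0.05,-0.03,0.7],[0,0,0.7],[0,0,0.5],[0,0,0.15],[0,0,0]], "rotation": [[0,0,0],[0,0,0],[0,0,0],[0,0,0],[0,0,0]], "grip": [85,85,85,85,85], "squeeze": 40}}

```text
time: 17.58
eef_pos: [0.5502, 0.1625, 0.0287]
tcp_rot: [0.997, 0.081, 0.0, -0.0]
contact_force: [-0.1, 0.2, 0.2]
opening: 0.997
```

Call:
{"name": "send_rows", "arguments": {"translation": [[0,0,0],[0,0,0],[0,0,0],[0,0,0],[0,0,0]], "rotation": [[0,0,0],[0,0,0],[0,0,0],[0,0,0],[0,0,0]], "grip": [60,50,40,30,20]}}

```text
time: 18.2
eef_pos: [0.551, 0.1629, 0.0312]
tcp_rot: [0.997, 0.082, 0.001, -0.0]
contact_force: [-3.8, 0.5, 11.0]
opening: 0.386
```

Call:
{"name": "send_rows", "arguments": {"translation": [[0,0,0],[0,0,0],[0,0,0]], "rotation": [[0,0,0],[0,0,0],[0,0,0]], "grip": [20,20,20]}}

```text
time: 18.58
eef_pos: [0.551, 0.1629, 0.0312]
tcp_rot: [0.997, 0.082, 0.001, -0.0]
contact_force: [-3.5, 0.9, 10.6]
opening: 0.383
```

Call:
{"name": "send_rows", "arguments": {"translation": [[0,0,-0.1],[0,0,-0.1],[0,0,-0.2],[0,0,-0.2],[0,0,0]], "rotation": [[0,0,0],[0,0,0],[0,0,0],[0,0,0],[0,0,0]], "grip": [20,20,20,20,20]}}

```text
time: 19.2
eef_pos: [0.5502, 0.1625, 0.0469]
tcp_rot: [0.997, 0.081, 0.001, -0.0]
contact_force: [0.0, 0.5, -1.3]
opening: 0.386
```

Call:
{"name": "send_rows", "arguments": {"translation": [[0,0,-0.5],[0,0,-0.7],[0,0,-0.7],[0,0,-0.3],[0,0,0]], "rotation": [[0,0,0],[0,0,0],[0,0,0],[0,0,0],[0,0,0]], "grip": [20,20,20,20,20]}}

```text
time: 19.82
eef_pos: [0.5502, 0.1625, 0.1132]
tcp_rot: [0.997, 0.081, 0.001, -0.0]
contact_force: [-0.4, -0.3, -1.7]
opening: 0.382
```

```bash
python3 - <<'E'
from h import *
plan([.547,.163,.15],.163,True)
a=cam('top');b=cam('scene'); np.save('top6.npy',a,allow_pickle=True);np.save('scene6.npy',b,allow_pickle=True)
f=cv2.resize(a['image'][105:180,100:170],(420,450),interpolation=cv2.INTER_CUBIC)
p=cv2.resize(b['image'][90:165,175:238],(378,450),interpolation=cv2.INTER_CUBIC)
im=np.zeros((450,800,3),np.uint8); im[:,:420]=f; im[:,422:]=p
cv2.imwrite('pics/c6.png',im)
E
```

```text
t19.82 pos [0.5502 0.1625 0.1132] F [-0.4 -0.3 -1.7] open 0.382
rot [ 0.   -0.02 -0.  ] shift [-0.1  -0.03 -1.23]
```

View pics/c6.png

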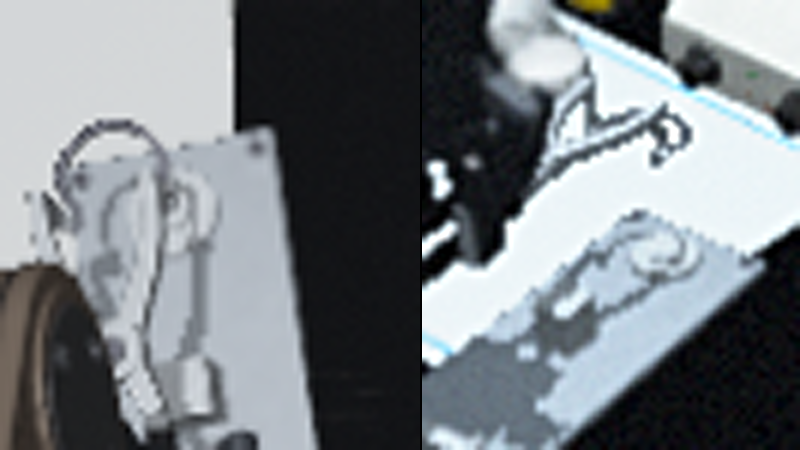

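The ring is carried spread: centre at about (109,174) in the left crop and (668,130) in the right. I'll measure its offset from the TCP.

```bash
python3 - <<'E'
from h import *
a=np.load('top6.npy',allow_pickle=True).item();b=np.load('scene6.npy',allow_pickle=True).item()
tcp=np.array([.5502,.1625,.1132]); q=R.from_euler('z',.163)
g=lambda p,o,s:(np.array(p,float)+.5)/s-.5+np.array(o)
def ringfit(z):
    pts=g([[115,124],[85,134],[60,165],[58,185],[145,132],[162,160]],(100,105),6)
    P=back(a,pts,z)[:,:2]
    A=np.c_[2*P,np.ones(len(P))]; s=np.linalg.lstsq(A,(P**2).sum(1),rcond=None)[0]; return s[:2],np.sqrt(s[2]+s[:2]@s[:2])
for z in(.090,.0945,.100):
    c,r=ringfit(z); print(z,'circle',c,'r',r,'rel tool frame',q.inv().apply(np.r_[c,z]-tcp))
    print(' scene centre pred',(proj(b,np.r_[c,z])[0]-[175,90])*6+[422,0], 'pred from 142', (proj(b,tcp+q.apply([.142,0,z-tcp[2]]))[0]-[175,90])*6+[422,0], 'top', (proj(a,tcp+q.apply([.142,0,z-tcp[2]]))[0]-[100,105])*6)
E
```

```text
0.09 circle [0.69228631 0.18880523] r 0.02114842014526514 rel tool frame [ 0.14447173  0.0028989  -0.0232    ]
 scene centre pred [647.20111059 132.73629759] pred from 142 [648.6012363  136.89094674] top [116.92888966 179.27457767]
0.0945 circle [0.69110752 0.18733152] r 0.02104034107641356 rel tool frame [ 0.14306941  0.00163602 -0.0187    ]
 scene centre pred [646.70187569 127.42043726] pred from 142 [647.89868719 129.45612365] top [113.34407025 176.38834317]
0.1 circle [0.68966677 0.18553032] r 0.02090824443669267 rel tool frame [ 1.41355466e-01  9.24995508e-05 -1.32000000e-02]
 scene centre pred [646.08653684 120.86415255] pred from 142 [647.03541352 120.31243901] top [108.91651036 172.82311636]
```

Call:
{"name": "send_rows", "arguments": {"translation": [[0,0,-0.5],[0,0,-0.5],[-0.05,0.4,0],[-0.1,0.8,0],[-0.1,0.9,0]], "rotation": [[0,0,0],[0,0,0],[0,0,0],[0,0,0],[0,0,0]], "grip": [20,20,20,20,20]}}

```text
time: 20.55
eef_pos: [0.5523, 0.098, 0.1422]
tcp_rot: [0.997, 0.082, -0.0, 0.0]
contact_force: [1.0, -0.9, -1.2]
opening: 0.382
```

Call:
{"name": "send_rows", "arguments": {"translation": [[-0.25,0.9,0],[-0.25,0.9,0],[-0.25,0.9,0],[-0.25,0.9,0],[-0.25,0.9,0]], "rotation": [[0,0,0],[0,0,0],[0,0,0],[0,0,0],[0,0,0]], "grip": [20,20,20,20,20]}}

```text
time: 21.18
eef_pos: [0.5369, -0.0418, 0.1422]
tcp_rot: [0.997, 0.081, -0.0, 0.0]
contact_force: [-0.6, -1.0, -1.0]
opening: 0.385
```

Call:
{"name": "send_rows", "arguments": {"translation": [[-0.25,0.9,0],[-0.25,0.9,0],[-0.25,0.9,0],[-0.25,0.7,0],[-0.1,0.4,0]], "rotation": [[0,0,0],[0,0,0],[0,0,0],[0,0,0],[0,0,0]], "grip": [20,20,20,20,20]}}

```text
time: 21.8
eef_pos: [0.5227, -0.1596, 0.1421]
tcp_rot: [0.997, 0.081, -0.0, 0.0]
contact_force: [-0.4, -0.5, -1.0]
opening: 0.384
```

```bash
python3 -c "
from h import *
plan([.5128,-.2071,.110],.163,True)"
```

```text
t21.80 pos [ 0.5227 -0.1596  0.1421] F [-0.4 -0.5 -1. ] open 0.384
rot [ 0.    0.   -0.02] shift [-0.58  1.51  1.07]
```

Call:
{"name": "send_rows", "arguments": {"translation": [[-0.3,0.76,0],[-0.28,0.75,0],[0,0,0.8],[0,0,0.87],[0,0,0]], "rotation": [[0,0,0],[0,0,0],[0,0,0],[0,0,0],[0,0,0]], "grip": [20,20,20,20,20]}}

```text
time: 22.42
eef_pos: [0.5116, -0.2046, 0.0897]
tcp_rot: [0.997, 0.081, -0.002, -0.002]
contact_force: [0.4, -0.2, -0.4]
opening: 0.382
```

```bash
python3 - <<'E'
from h import *
plan([.5128,-.2071,.092],.163,True)
a=cam('top');b=cam('scene'); np.save('top7.npy',a,allow_pickle=True);np.save('scene7.npy',b,allow_pickle=True)
f=cv2.resize(a['image'][125:185,240:290],(400,480),interpolation=cv2.INTER_CUBIC)
p=cv2.resize(b['image'][165:225,275:325],(400,480),interpolation=cv2.INTER_CUBIC)
cv2.imwrite('pics/c7.png',np.hstack([f,p]))
for c,o in((a,(240,125)),(b,(275,165))):
    for ax in([.6537,-.1824],[.6527,-.1842]):
        print(np.round((proj(c,[[*ax,.062],[*ax,.0455]])-o)*8))
E
```

```text
t22.43 pos [ 0.5116 -0.2046  0.0897] F [ 0.4 -0.2 -0.4] open 0.382
rot [-0.04  0.05 -0.  ] shift [ 0.03  0.09 -0.08]
[[300. 210.]
 [295. 221.]]
[[306. 213.]
 [301. 224.]]
[[202. 167.]
 [197. 202.]]
[[205. 171.]
 [200. 207.]]
```

View pics/c7.png

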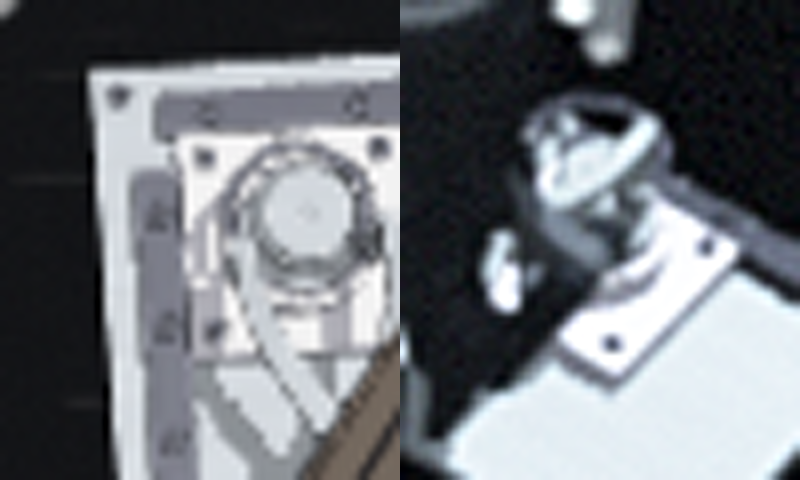

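Shaft-top disc is near (307,210) and the ring annulus spans about 228..380 horizontally with its top near 142, so they are roughly concentric. I'll refine this with one enlarged crop.

```bash
python3 - <<'E'
from h import *
a=np.load('top7.npy',allow_pickle=True).item();b=np.load('scene7.npy',allow_pickle=True).item()
def draw(c,o,w,s):
    im=cv2.resize(c['image'][o[1]:o[1]+w,o[0]:o[0]+w],None,fx=s,fy=s,interpolation=cv2.INTER_CUBIC)
    t=np.linspace(0,2*np.pi,200); 
    def circ(x,y,z,r,col):
        p=proj(c,np.c_[x+r*np.cos(t),y+r*np.sin(t),z+0*t]); p=((p-o+.5)*s-.5).astype(int); cv2.polylines(im,[p],True,col,1)
    circ(.6521,-.1807,.071,.0210,(0,0,255))
    circ(.6527,-.1842,.062,.013,(0,255,0)); circ(.6527,-.1842,.022,.024,(255,200,0))
    return im
cv2.imwrite('pics/c8.png',np.hstack([draw(a,(262,135),30,13),draw(b,(284,168),30,13)]))
E
```

```text
(no output)
```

View pics/c8.png

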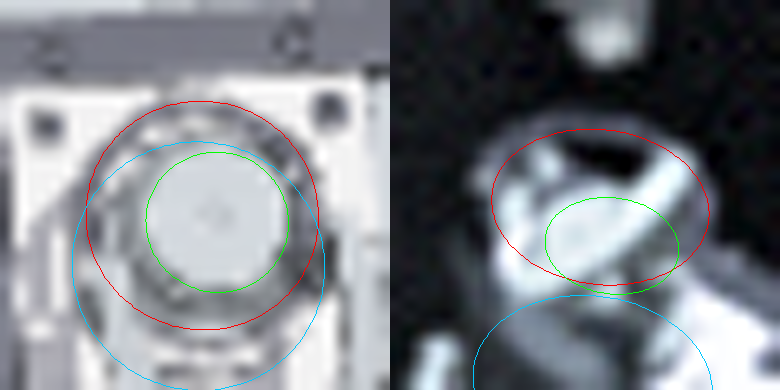

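The top-view overlay puts the ring about 3 mm to the +y side of the shaft. I'll correct that and lower gently, watching force.

Call:
{"name": "send_rows", "arguments": {"translation": [[0,0.1,0],[0,0,0],[0,0,0.1],[0,0,0.1],[0,0,0]], "rotation": [[0,0,0],[0,0,0],[0,0,0],[0,0,0],[0,0,0]], "grip": [20,20,20,20,20]}}

```text
time: 23.15
eef_pos: [0.5136, -0.2083, 0.0856]
tcp_rot: [0.997, 0.081, -0.0, -0.0]
contact_force: [-0.1, -0.4, -1.8]
opening: 0.384
```

```bash
cat > st.py <<'E'
from h import *
plan([.5123,-.2075,.064],.163,True)
s=ctrl.get_state(); t=R.from_euler('z',.163)
print('F tool-frame(fwd,left,up)',np.round(t.inv().apply(s['contact_force']),1),'M',np.round(t.inv().apply(s['wrist_torque']),2))
E
python3 st.py
```

```text
t23.15 pos [ 0.5136 -0.2083  0.0856] F [-0.1 -0.4 -1.8] open 0.384
rot [-0.01  0.01 -0.  ] shift [-0.04 -0.03  0.72]
F tool-frame(fwd,left,up) [-0.2 -0.4 -1.8] M [0.03 0.12 0.03]
```

Call:
{"name": "send_rows", "arguments": {"translation": [[0,-0.02,0.08],[0,0,0.08],[0,0,0.08],[0,0,0]], "rotation": [[0,0,0],[0,0,0],[0,0,0],[0,0,0]], "grip": [20,20,20,20]}}

```text
time: 23.65
eef_pos: [0.5137, -0.2078, 0.0786]
tcp_rot: [0.997, 0.081, -0.0, -0.0]
contact_force: [1.3, -0.9, -1.1]
opening: 0.381
```

```bash
python3 st.py
```

```text
t23.65 pos [ 0.5137 -0.2078  0.0786] F [ 1.3 -0.9 -1.1] open 0.381
rot [-0.    0.01 -0.  ] shift [-0.04 -0.02  0.49]
F tool-frame(fwd,left,up) [ 1.1 -1.1 -1.1] M [-0.06  0.08 -0.07]
```

Call:
{"name": "send_rows", "arguments": {"translation": [[0,0,0.05],[0,0,0.05],[0,0,0],[0,0,0]], "rotation": [[0,0,0],[0,0,0],[0,0,0],[0,0,0]], "grip": [20,20,20,20]}}

```text
time: 24.15
eef_pos: [0.5139, -0.208, 0.076]
tcp_rot: [0.997, 0.081, 0.0, 0.0]
contact_force: [-0.4, 0.0, -2.0]
opening: 0.384
```

```bash
python3 st.py
```

```text
t24.15 pos [ 0.5139 -0.208   0.076 ] F [-0.4  0.  -2. ] open 0.384
rot [ 0. -0. -0.] shift [-0.05 -0.02  0.4 ]
F tool-frame(fwd,left,up) [-0.4  0.1 -2. ] M [ 0.03  0.04 -0.04]
```

Call:
{"name": "send_rows", "arguments": {"translation": [[0,0,0.05],[0,0,0.05],[0,0,0],[0,0,0]], "rotation": [[0,0,0],[0,0,0],[0,0,0],[0,0,0]], "grip": [20,20,20,20]}}

```text
time: 24.65
eef_pos: [0.5139, -0.208, 0.0729]
tcp_rot: [0.997, 0.081, 0.0, 0.0]
contact_force: [-0.3, -0.9, -1.3]
opening: 0.382
```

```bash
python3 st.py
```

```text
t24.65 pos [ 0.5139 -0.208   0.0729] F [-0.3 -0.9 -1.3] open 0.382
rot [ 0. -0. -0.] shift [-0.05 -0.02  0.3 ]
F tool-frame(fwd,left,up) [-0.4 -0.9 -1.3] M [ 0.02  0.04 -0.04]
```

Call:
{"name": "send_rows", "arguments": {"translation": [[0,0,0.05],[0,0,0.05],[0,0,0],[0,0,0]], "rotation": [[0,0,0],[0,0,0],[0,0,0],[0,0,0]], "grip": [20,20,20,20]}}

```text
time: 25.15
eef_pos: [0.5139, -0.208, 0.0699]
tcp_rot: [0.997, 0.081, -0.0, -0.0]
contact_force: [-0.6, -0.4, -0.8]
opening: 0.379
```

```bash
python3 st.py
```

```text
t25.15 pos [ 0.5139 -0.208   0.0699] F [-0.6 -0.4 -0.8] open 0.379
rot [-0.  0. -0.] shift [-0.05 -0.02  0.2 ]
F tool-frame(fwd,left,up) [-0.7 -0.3 -0.8] M [-0.05  0.05 -0.02]
```

Call:
{"name": "send_rows", "arguments": {"translation": [[0,0,0.05],[0,0,0],[0,0,0]], "rotation": [[0,0,0],[0,0,0],[0,0,0]], "grip": [20,20,20]}}

```text
time: 25.52
eef_pos: [0.5139, -0.2079, 0.0684]
tcp_rot: [0.997, 0.081, -0.0, -0.0]
contact_force: [-0.4, -0.5, -1.3]
opening: 0.384
```

```bash
python3 st.py
```

```text
t25.52 pos [ 0.5139 -0.2079  0.0684] F [-0.4 -0.5 -1.3] open 0.384
rot [-0.  0. -0.] shift [-0.05 -0.02  0.15]
F tool-frame(fwd,left,up) [-0.5 -0.4 -1.3] M [-0.    0.08  0.  ]
```

Call:
{"name": "send_rows", "arguments": {"translation": [[0,0,0.04],[0,0,0.03],[0,0,0],[0,0,0]], "rotation": [[0,0,0],[0,0,0],[0,0,0],[0,0,0]], "grip": [20,20,20,20]}}

```text
time: 26.02
eef_pos: [0.5139, -0.208, 0.0663]
tcp_rot: [0.997, 0.081, 0.0, 0.0]
contact_force: [0.6, 1.1, -1.5]
opening: 0.383
```

```bash
python3 st.py
```

```text
t26.02 pos [ 0.5139 -0.208   0.0663] F [ 0.6  1.1 -1.5] open 0.383
rot [ 0. -0. -0.] shift [-0.05 -0.02  0.08]
F tool-frame(fwd,left,up) [ 0.7  1.  -1.5] M [-0.03  0.02  0.01]
```

Call:
{"name": "send_rows", "arguments": {"translation": [[0,0,0.04],[0,0,0],[0,0,0]], "rotation": [[0,0,0],[0,0,0],[0,0,0]], "grip": [20,20,20]}}

```text
time: 26.4
eef_pos: [0.5139, -0.2079, 0.0651]
tcp_rot: [0.997, 0.081, -0.0, -0.0]
contact_force: [-0.3, -0.1, -0.8]
opening: 0.383
```

```bash
python3 st.py; python3 - <<'E'
from h import *
b=cam('scene');np.save('scene9.npy',b,allow_pickle=True); a=cam('top');np.save('top9.npy',a,allow_pickle=True)
E
```

```text
t26.40 pos [ 0.5139 -0.2079  0.0651] F [-0.3 -0.1 -0.8] open 0.383
rot [-0.  0. -0.] shift [-0.05 -0.02  0.04]
F tool-frame(fwd,left,up) [-0.3 -0.1 -0.8] M [ 0.05  0.09 -0.02]
```

Call:
{"name": "send_rows", "arguments": {"translation": [[0,0,0.03],[0,0,0],[0,0,0]], "rotation": [[0,0,0],[0,0,0],[0,0,0]], "grip": [20,20,20]}}

```text
time: 26.88
eef_pos: [0.5139, -0.208, 0.0642]
tcp_rot: [0.997, 0.081, 0.0, 0.0]
contact_force: [-0.2, -0.7, -1.8]
opening: 0.384
```

```bash
python3 st.py
```

```text
t26.88 pos [ 0.5139 -0.208   0.0642] F [-0.2 -0.7 -1.8] open 0.384
rot [ 0. -0. -0.] shift [-0.05 -0.02  0.01]
F tool-frame(fwd,left,up) [-0.3 -0.7 -1.8] M [-0.04  0.02 -0.03]
```

Call:
{"name": "send_rows", "arguments": {"translation": [[0,0,0.03],[0,0,0],[0,0,0]], "rotation": [[0,0,0],[0,0,0],[0,0,0]], "grip": [20,20,20]}}

```text
time: 27.25
eef_pos: [0.5139, -0.208, 0.0634]
tcp_rot: [0.997, 0.081, 0.0, 0.0]
contact_force: [-0.1, -0.5, -1.2]
opening: 0.379
```

```bash
python3 st.py
```

```text
t27.25 pos [ 0.5139 -0.208   0.0634] F [-0.1 -0.5 -1.2] open 0.379
rot [ 0. -0. -0.] shift [-0.05 -0.02 -0.02]
F tool-frame(fwd,left,up) [-0.2 -0.5 -1.2] M [-0.01 -0.02 -0.04]
```

Call:
{"name": "send_rows", "arguments": {"translation": [[0,0,0.03],[0,0,0],[0,0,0]], "rotation": [[0,0,0],[0,0,0],[0,0,0]], "grip": [20,20,20]}}

```text
time: 27.62
eef_pos: [0.5139, -0.208, 0.0625]
tcp_rot: [0.997, 0.081, 0.0, 0.0]
contact_force: [-0.3, 0.2, -0.1]
opening: 0.382
```

```bash
python3 st.py
```

```text
t27.62 pos [ 0.5139 -0.208   0.0625] F [-0.3  0.2 -0.1] open 0.382
rot [ 0.  0. -0.] shift [-0.05 -0.02 -0.05]
F tool-frame(fwd,left,up) [-0.3  0.3 -0.1] M [-0.04  0.03 -0.  ]
```

Call:
{"name": "send_rows", "arguments": {"translation": [[0,0,0.03],[0,0,0],[0,0,0]], "rotation": [[0,0,0],[0,0,0],[0,0,0]], "grip": [20,20,20]}}

```text
time: 28.0
eef_pos: [0.5139, -0.208, 0.0616]
tcp_rot: [0.997, 0.081, 0.0, 0.0]
contact_force: [0.4, -1.4, -0.1]
opening: 0.38
```

```bash
python3 st.py; python3 - <<'E'
from h import *
b=cam('scene');np.save('scene10.npy',b,allow_pickle=True)
M=[]
for i in range(8):
    s=ctrl.get_state(); M.append(np.r_[R.from_euler('z',-.163).apply(s['wrist_torque']),s['contact_force']]); cam('top')
print(np.round(M,2)); print(np.mean(M,0))
E
```

```text
t28.00 pos [ 0.5139 -0.208   0.0616] F [ 0.4 -1.4 -0.1] open 0.380
rot [ 0. -0. -0.] shift [-0.05 -0.02 -0.08]
F tool-frame(fwd,left,up) [ 0.2 -1.5 -0.1] M [-0.05  0.01 -0.03]
[[ 0.02  0.02 -0.02 -0.57 -0.4   0.03]
 [-0.06 -0.01  0.01 -1.01 -0.1   0.35]
 [-0.01 -0.04 -0.02 -0.97  0.35 -0.32]
 [-0.04 -0.02  0.02 -0.78  0.74 -0.87]
 [-0.01 -0.07 -0.02  0.45 -0.8   0.05]
 [-0.01 -0.02  0.04 -0.28 -0.28 -0.62]
 [-0.04 -0.04 -0.05 -0.21 -0.08 -0.94]
 [-0.03 -0.    0.   -0.33 -0.49 -0.55]]
[-0.02180323 -0.02139553 -0.0061818  -0.46144437 -0.13212113 -0.35808555]
```

```bash
python3 - <<'E'
from h import *
a=cam('top');b=cam('scene')
f=cv2.resize(a['image'][128:172,246:290],(400,400),interpolation=cv2.INTER_CUBIC)
p=cv2.resize(b['image'][170:214,278:322],(400,400),interpolation=cv2.INTER_CUBIC)
cv2.imwrite('pics/c10.png',np.hstack([f,p]))
s=9.09
for c,o in((a,(246,128)),(b,(278,170))):
    print(np.round((proj(c,[[.6527,-.1842,.062],[.6527,-.1842,.0455]])-o)*s))
E
```

```text
[[293. 215.]
 [288. 228.]]
[[206. 149.]
 [200. 190.]]
```

View pics/c10.png

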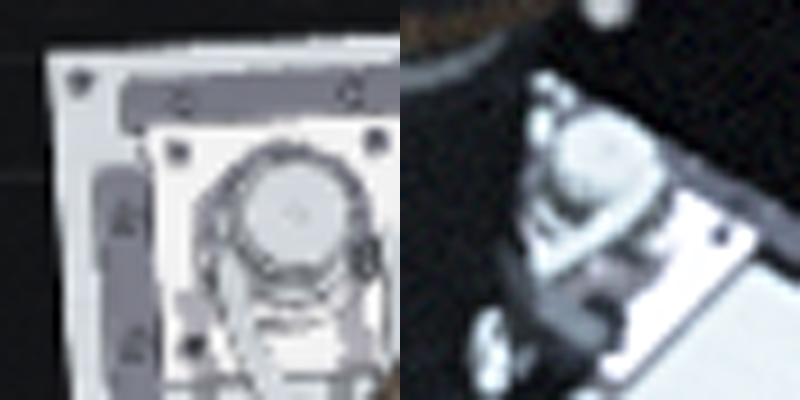

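The shaft end stands through the ring: disc at (295,210) in the top view and (605,155) in the scene view, with the flange still at both rails. I'll confirm washer contact with one small step.

Call:
{"name": "send_rows", "arguments": {"translation": [[0,0,0.025],[0,0,0],[0,0,0]], "rotation": [[0,0,0],[0,0,0],[0,0,0]], "grip": [20,20,20]}}

```text
time: 28.92
eef_pos: [0.5139, -0.208, 0.0609]
tcp_rot: [0.997, 0.081, 0.0, 0.0]
contact_force: [-0.3, -0.2, 0.6]
opening: 0.384
```

```bash
cat > av.py <<'E'
from h import *
M=[]
for i in range(10):
    s=ctrl.get_state(); M.append(np.r_[R.from_euler('z',-.163).apply(s['wrist_torque']),R.from_euler('z',-.163).apply(s['contact_force']),s['eef_pos']]); eyes.read_camera('top')
print(s['time'],s['opening'],np.round(np.mean(M,0),4))
E
python3 av.py
```

```text
29.375 0.38735970465401226 [ 0.0032 -0.0404 -0.0134 -0.6878 -0.1626  0.1611  0.5139 -0.208   0.0608]
```

```bash
python3 - <<'E'
from h import *
c=np.load('top0.npy',allow_pickle=True).item()
for z in(.0,.03,.054): print(z,back(c,np.array([[498,350],[562,426],[395,422]])*.64,z)[:,:2].round(3).tolist())
s=ctrl.get_state();print(s['eef_pos'],s['joint_efforts'])
E
```

```text
0.0 [[0.482, -0.287], [0.36, -0.388], [0.372, -0.122]]
0.03 [[0.482, -0.282], [0.363, -0.379], [0.374, -0.122]]
0.054 [[0.481, -0.277], [0.366, -0.372], [0.377, -0.121]]
[ 0.51386681 -0.20796579  0.06078449] [ 2.58618034e-01 -3.29428732e+01 -2.40613765e+01  2.57054967e-02
 -1.33830539e-02 -1.06852676e-02]
```

```bash
python3 -c "
from h import *
s=ctrl.get_state(); print(s['time'],s['contact_force'],s['opening'])
print(ticket.sign_off())"
```

```text
29.425 [-0.58314127  0.48642267 -0.12440536] 0.3816350703347035
the job is handed in; nothing more can be done
None
```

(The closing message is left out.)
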